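# Make up two sampling kits on the laboratory bench

## Task

Make up the two sampling kits from the stock standing on the bench, one piece to a compartment, counting from the coloured end of each tray: in the blue-ended tray the amber bottle, then the red-capped jar, then the steel cup; in the orange-ended tray the green bottle, then the blue-capped jar. Set each piece down upright on the compartment's floor, without dropping it, and let go. Leave the yellow-capped jar, the mortar and the tube rack standing where they are.

Things in the scene. Friction and masses are not known exactly. Their poses are not given: they have to be found in the camera images.
- blue_tray: Aluminium tray, fixed, any yaw, blue block at one end; three compartments in a row, each 64 mm square inside, 4 mm walls, tops 19 mm above the bench, floor 4 mm thick; 72 mm wide. Origin: centre of the row (blue block not counted), on the bench; x along the row to the blue block, z up. Compartment centres on y = 0 at x = +68 (beside the block), 0 and -68 mm. Block 22 mm long, 22 mm high.
- orange_tray: Aluminium tray, fixed, any yaw, orange block at one end; two compartments in a row, each 64 mm square inside, 4 mm walls, tops 19 mm above the bench, floor 4 mm thick; 72 mm wide. Origin: centre of the row (orange block not counted), on the bench; x along the row to the orange block, z up. Compartment centres on y = 0 at x = +34 (beside the block) and -34 mm. Block 22 mm long, 22 mm high.
- amber_bottle: Brown (amber) glass reagent bottle with a white cap. Loose, round and upright, about 0.13 kg: straight glass body 46 mm in diameter up to 56 mm height (with a white paper label band), then a shoulder narrowing to a cap 28 mm in diameter whose top is at 88 mm. Origin at the centre of its underside, z up.
- green_bottle: Dark green glass reagent bottle with a black cap. Loose, round and upright, about 0.13 kg: straight glass body 46 mm in diameter up to 56 mm height (with a white paper label band), then a shoulder narrowing to a cap 28 mm in diameter whose top is at 88 mm. Origin at the centre of its underside, z up.
- red_jar: White sample jar with a red cap. Loose, round and upright, about 0.09 kg: white plastic body 46 mm in diameter up to 49 mm height, then the coloured cap, 49 mm in diameter, with its flat top at 65 mm. Origin at the centre of its underside, z up.
- blue_jar: White sample jar with a blue cap. Loose, round and upright, about 0.09 kg: white plastic body 46 mm in diameter up to 49 mm height, then the coloured cap, 49 mm in diameter, with its flat top at 65 mm. Origin at the centre of its underside, z up.
- steel_cup: Plain straight open steel cup, no handle, 46 mm in outer diameter, 62 mm high, wall 3 mm, about 0.11 kg; loose, upright, mouth up. Origin at the centre of its underside, z up.
- yellow_jar: Bystander: white sample jar with a yellow cap, not part of any kit. Loose, round and upright, about 0.09 kg: white plastic body 46 mm in diameter up to 49 mm height, then the coloured cap, 49 mm in diameter, with its flat top at 65 mm. Origin at the centre of its underside, z up.
- mortar: Bystander: white ceramic mortar, a bowl 76 mm in diameter at the rim and 45 mm high, with a pestle leaning out of it towards its +x, the pestle's top 72 mm high and 40 mm from the axis. Loose, 0.35 kg. Origin at the centre of its underside.
- tube_rack: Bystander: aluminium test tube rack, 60 mm (x) by 180 mm (y), 54 mm high, with three capped glass tubes whose tops are 91 mm high; loose, 0.5 kg, stands beyond the stock on the side away from the robot. Origin at the centre of its underside.
There are look-alikes about, which are no part of the job. What is shaped like the amber_bottle but pink is not meant.

How it is judged:
By the outcome, as a careful person would: the job done as asked, in the order asked, and still so for the second after the job is handed in, with the robot touching nothing.
It also fails if it takes over 128 s, if anything falls off the work surface, if the arm or the gripper's body presses on something with over 40 N, if the wrist force passes 120 N, or if a joint passes its speed limit or range.

## Robot

A 6-joint arm with a two-finger parallel gripper is mounted at the origin on the work surface. World frame = base frame: x ahead of the robot, y to its left, z up, the work surface at z = 0. Lengths are in m, angles in degrees, forces in N, time in s.
With the tool pointing down it reaches from about 0.35 to 0.775 m from the base axis. Payload 7.3 kg.
Tool frame: the origin (TCP) lies midway between the tips of the shut fingers; the grasp point (between the pads) lies 19 mm behind it; z points along the fingers, x is the direction in which the jaws open and shut, and the axes are right-handed (so a half turn about z gives the same grasp; the last joint's range is limited). The gripper opens to 92 mm and grips with 3 to 60 N. Pads are 19 mm wide; open, the fingers measure 130 mm over their backs; the gripper's body (75 mm by 190 mm) begins 47 mm behind the grasp point.
Start: joints at [68.354, 19.595, 87.324, -0, 73.075, -8.365], TCP at [0.121, 0.511, 0.227] pointing down, gripper open.
Joint ranges: [-145.02, 145.02], [-44.19, 115.74], [2.07, 154.8], [-57.11, 237.11], [16.16, 152.29], [-177.93, 177.93]. Speed limits (degrees/s): [147.25, 147.25, 180, 180, 180, 180].

## Interface

Orientations are given as a 3x3 rotation matrix whose columns are the frame's x, y, z axes.
In Python, from plant import ctrl gives the robot as it stands.
- The arm moves only by the tool play_rows, never from a script. Its argument "rows" is a list of rows, each an object of numbers: "x", "y", "z": the shift along the tool's x, y, z as a fraction of full scale; "yaw": the turn about the tool's z as a fraction of full scale; "grip": the gripper's target within -1 to 1 (fully open at 1, half-way at 0, shut at -1). In form: [{"x": .., "y": .., "z": .., "yaw": .., "grip": ..}, ...]. A call has 1 to 20 rows; each row shifts and turns the commanded pose from where the row before left it, along the tool's axes as they then stand; what a row does not reach is not made up. Full scale, the value 1, is 100 cm for a shift and pi rad for a turn. A row lasts 1/12 s, in which the tool goes at most 41.7 mm and 7.16 degrees, less where a joint would pass 70% of its speed; a pose out of reach is approached as far as the arm can. A call with a number of a shift or a turn outside -1 to 1 is refused whole. A call with a gripper value outside its range is refused whole. The fingers move at their own pace and stop on an object; the grip force is fixed at half the most. Time passes only in rows, so rows that do not move let the fingers close. It gives the time, the measured TCP pose, the force and the opening at its end, in the units of the state.
- ctrl.get_obs(): the state, without advancing time (a new reading comes with each control period).
- ctrl.capture(name): name is "scene" or "top"; returns the picture (480x640x3 uint8, blue, green, red); there is no depth.
- ctrl.get_calibration(name): a dict with "fx", "fy", "cx", "cy" (pixels), "cam_to_world" (4x4, takes a point from camera to world coordinates). Camera axes: x right, y up, looking along -z (the intrinsics and any distortion apply to the point x, -y, -z); pixel columns grow to the right and rows downward; lengths in m; the calibration is good to about 2 mm. A picture is of the moment at which its call begins. get_calibration takes no time and is no camera call.
- ctrl.job_done(): hands the job in, once; it reports no verdict.
Trained networks look in the newest picture that a camera, given by its name, has taken for a name from the list of things; names that differ only in an ending like _2 or _b are one class to them, and where a whole thing is asked for, a point or a joint stands for the part that bears it (a point fixed in the world has none). Each returns a list of dicts, best first, with "conf" (0 to 1); they miss things now and then, are a little off and sometimes report something else, mostly with a low value. They report only what shows in the picture. A call takes as long as a camera call. They do not tell look-alikes from the thing itself.
- ctrl.find_in(label, camera): "box" ([centre column, centre row, width, height] in pixels, round what is visible of it).
- ctrl.landmark_of(label, camera): "pixel" ([column, row] in pixels: a listed point, or the origin of a listed thing).
The state is a dict: "time_s": time; "joints": joint angles; "dq": joint speeds; "tau": joint torques, N m; "tcp_pos": TCP position; "ee_rot": TCP orientation; "wrist_force": force on the tool from outside, world axes, zero at the start; "torque": the same for the moment, N m; "width": finger opening in m.
Only numpy, scipy, OpenCV 4.12 (cv2) and the standard library are available. Lean on these libraries where they do the work, as an engineer would, in place of code of your own. Each camera call takes 0.05 s, during which the arm holds its last target. There are 200 camera calls.

## Working session

There is one attempt and no reset: what is moved stays moved. The work goes in short steps, Python scripts to look and compute and a tool call to move; the robot and the scene stay as the last step left them, time stands still between calls to the robot, and variables do not carry over. Pictures are saved under pics/ and viewed, about 12 in all and at most 16, crops included, and the job is handed in when it is done.

Besides the shell and the picture viewer there is one more tool, called after ">>>" as name(argument=value, ...) on one line, values as JSON. play_rows: Moves the arm, as the interface text tells. Its arguments: {"type":"object","properties":{"rows":{"type":"array","items":{"type":"object","properties":{"x":{"type":"number"},"y":{"type":"number"},"z":{"type":"number"},"yaw":{"type":"number"},"grip":{"type":"number"}}}}},"required":["rows"]}

```bash
mkdir -p pics; ls; python3 - <<'E'
from plant import ctrl
import cv2,numpy as np
for n in("scene","top"):
    im=ctrl.capture(n); cv2.imwrite(f"pics/{n}0.png",im)
    c=ctrl.get_calibration(n); print(n,{k:(np.round(v,4).tolist()) for k,v in c.items()})
    for l in "blue_tray orange_tray amber_bottle green_bottle red_jar blue_jar steel_cup yellow_jar mortar tube_rack".split():
        print(l,[(np.round(d["pixel"],0).tolist(),round(d["conf"],2)) for d in ctrl.landmark_of(l,n)][:4])
o=ctrl.get_obs();print(o["time_s"],o["tcp_pos"],np.round(o["ee_rot"],3).tolist(),o["width"])
E
```

```text
pics
scene {'fx': 497.5898, 'fy': 497.5898, 'cx': 313.1435, 'cy': 243.1963, 'cam_to_world': [[-0.1516, -0.7823, 0.6041, 1.2779], [0.9884, -0.1145, 0.0998, 0.1277], [-0.0089, 0.6122, 0.7906, 0.9091], [0.0, 0.0, 0.0, 1.0]]}
blue_tray [([444.0, 232.0], 0.91)]
orange_tray [([188.0, 208.0], 0.7)]
amber_bottle [([238.0, 280.0], 0.86), ([200.0, 255.0], 0.84), ([275.0, 260.0], 0.69), ([232.0, 254.0], 0.62)]
green_bottle [([335.0, 274.0], 0.98)]
red_jar [([347.0, 203.0], 0.65)]
blue_jar [([294.0, 195.0], 0.83), ([304.0, 314.0], 0.65)]
steel_cup [([366.0, 238.0], 0.78)]
yellow_jar [([256.0, 225.0], 0.89)]
mortar [([316.0, 230.0], 0.73)]
tube_rack [([305.0, 318.0], 0.63)]
top {'fx': 516.6542, 'fy': 516.6542, 'cx': 322.5916, 'cy': 249.0686, 'cam_to_world': [[0.0236, 0.9897, -0.1409, 0.4674], [-0.9997, 0.023, -0.0055, -0.0205], [-0.0022, 0.1409, 0.99, 1.1475], [0.0, 0.0, 0.0, 1.0]]}
blue_tray [([176.0, 300.0], 0.63), ([346.0, 241.0], 0.52)]
orange_tray [([456.0, 306.0], 0.71)]
amber_bottle [([344.0, 245.0], 0.95), ([393.0, 244.0], 0.8), ([374.0, 215.0], 0.8), ([251.0, 281.0], 0.73)]
green_bottle [([288.0, 236.0], 0.8)]
red_jar [([284.0, 338.0], 0.95)]
blue_jar [([344.0, 332.0], 0.65)]
steel_cup [([249.0, 282.0], 0.82)]
yellow_jar [([372.0, 288.0], 0.77), ([250.0, 282.0], 0.48)]
mortar [([314.0, 288.0], 0.93)]
tube_rack [([308.0, 190.0], 0.87)]
1.1 [0.12058522 0.51099513 0.22675287] [[0.23, 0.973, 0.0], [0.973, -0.23, 0.0], [0.0, -0.0, -1.0]] 0.09210396607365151
```

View pics/scene0.png

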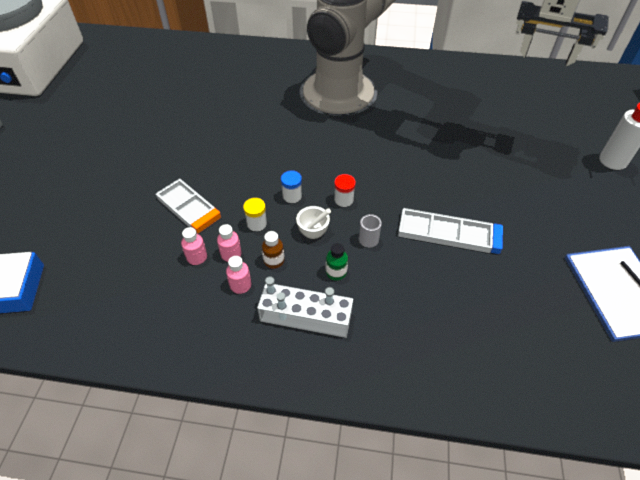

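View pics/top0.png

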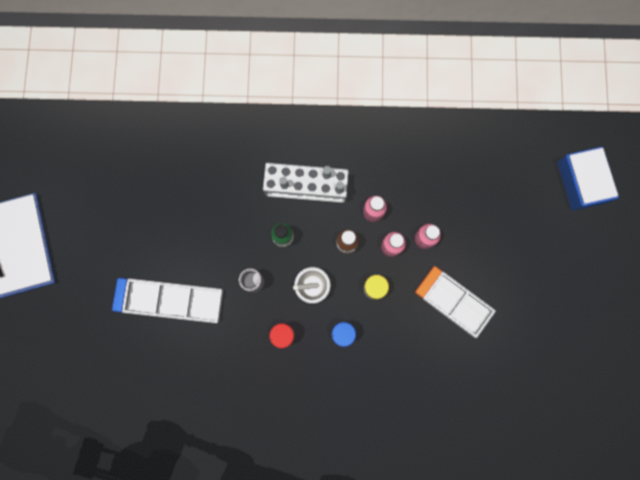

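The scene view has the amber bottle at (273,250). The look-alikes are pink bottles at (195,247), (230,243) and (238,275). In the top view the amber bottle is at (347,240) and the pinks at (376,208), (394,243) and (429,236). The red and blue jars are at (282,336) and (344,334), the cup at (250,280) and the green bottle at (283,235). The blue tray is on the left with its block at (120,295), and the orange tray is on the right with its block at (429,281). I'll measure these now.

```bash
cat > h.py <<'E'
import cv2,numpy as np
from plant import ctrl
from scipy.optimize import least_squares
def proj(n,P):
    c=ctrl.get_calibration(n);T=np.linalg.inv(np.array(c["cam_to_world"]));P=np.atleast_2d(P)
    q=P@T[:3,:3].T+T[:3,3]
    return np.c_[c["cx"]+c["fx"]*q[:,0]/-q[:,2], c["cy"]+c["fy"]*q[:,1]/q[:,2]]
def back(n,px,z):
    c=ctrl.get_calibration(n);T=np.array(c["cam_to_world"])
    d=T[:3,:3]@np.array([(px[0]-c["cx"])/c["fx"],-(px[1]-c["cy"])/c["fy"],-1]);o=T[:3,3]
    return o+d*(z-o[2])/d[2]
def blob(im,mask,seed,r=30):
    m=np.zeros(mask.shape,np.uint8);x,y=map(int,seed);m[y-r:y+r,x-r:x+r]=mask[y-r:y+r,x-r:x+r]
    n,l,s,c=cv2.connectedComponentsWithStats(m.astype(np.uint8));
    if n<2:return None
    k=1+np.argmax(s[1:,4]);return c[k],s[k]
E
python3 - <<'E'
from h import *
ims={n:cv2.imread(f"pics/{n}0.png") for n in("scene","top")}
hsv={n:cv2.cvtColor(i,cv2.COLOR_BGR2HSV) for n,i in ims.items()}
def cm(n,lo,hi,s=130,v=60):
    H,S,V=cv2.split(hsv[n]);h=(H>=lo)&(H<=hi) if lo<=hi else (H>=lo)|(H<=hi)
    return (h&(S>s)&(V>v))
# colour blobs: name, hue, cap mid z-ish, seeds
for nm,h,z,seeds in (("red",(170,8),.063,((345,186),(282,336))),("blue",(100,120),.063,((291,180),(344,334))),("yellow",(24,34),.063,((255,208),(376,287)))):
    for n,s in zip(("scene","top"),seeds):
        c,st=blob(ims[n],cm(n,*h),s,20);print(nm,n,c.round(1),st,back(n,c,z if n=="top" else .058).round(4))
for nm,s,t in (("amber",(271,239),(348,237)),("pink",(228,231),(396,239))):
    for n,p in (("scene",s),("top",t)):
        m=(hsv[n][...,1]<60)&(hsv[n][...,2]>130);c,st=blob(ims[n],m,p,9);print(nm,n,c.round(1),st,back(n,c,.086 if n=="top" else .082).round(4))
def up(n,x0,y0,x1,y1,f):
    return cv2.resize(ims[n][y0:y1,x0:x1],None,fx=f,fy=f,interpolation=cv2.INTER_CUBIC)
a=up("top",100,190,300,330,4);cv2.imwrite("pics/cropL.png",a)
b=up("top",300,190,500,340,4);cv2.imwrite("pics/cropR.png",b)
E
```

```text
red scene [344.6 182.8] [334 174  22  19 332] [0.4364 0.0668 0.058 ]
red top [281.2 335.4] [269 323  25  26 501] [0.4393 0.067  0.063 ]
blue scene [290.9 178.9] [280 170  22  19 327] [ 0.442  -0.0623  0.058 ]
blue top [343.3 333.9] [331 322  25  25 493] [ 0.4453 -0.0616  0.063 ]
yellow scene [254.  206.7] [243 197  23  21 361] [ 0.5424 -0.1302  0.058 ]
yellow top [376.5 286.2] [365 275  24  24 460] [ 0.5457 -0.1295  0.063 ]
amber scene [271.  237.8] [264 231  14  15 168] [ 0.6444 -0.0675  0.082 ]
amber top [348.1 237.1] [341 230  15  15 172] [ 0.6449 -0.0671  0.086 ]
pink scene [225.5 230.9] [219 224  14  15 172] [ 0.6401 -0.168   0.082 ]
pink top [396.3 240.1] [389 233  15  15 173] [ 0.6409 -0.1675  0.086 ]
```

View pics/cropL.png

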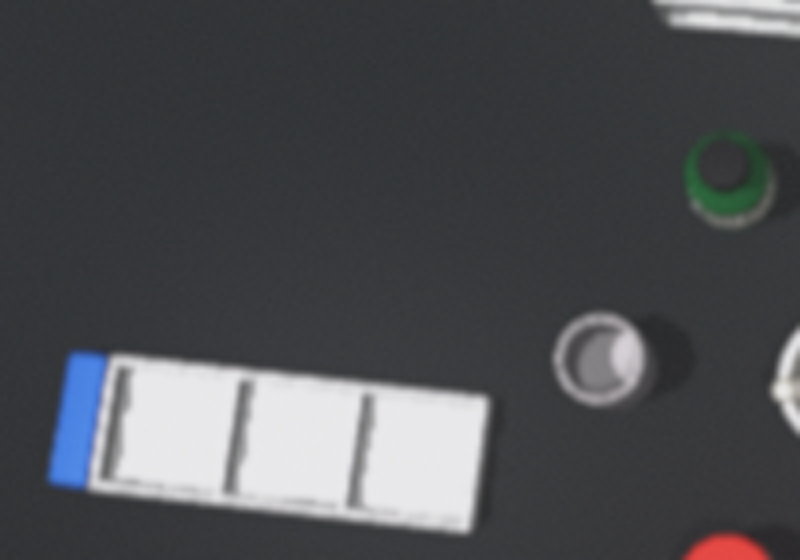

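View pics/cropR.png

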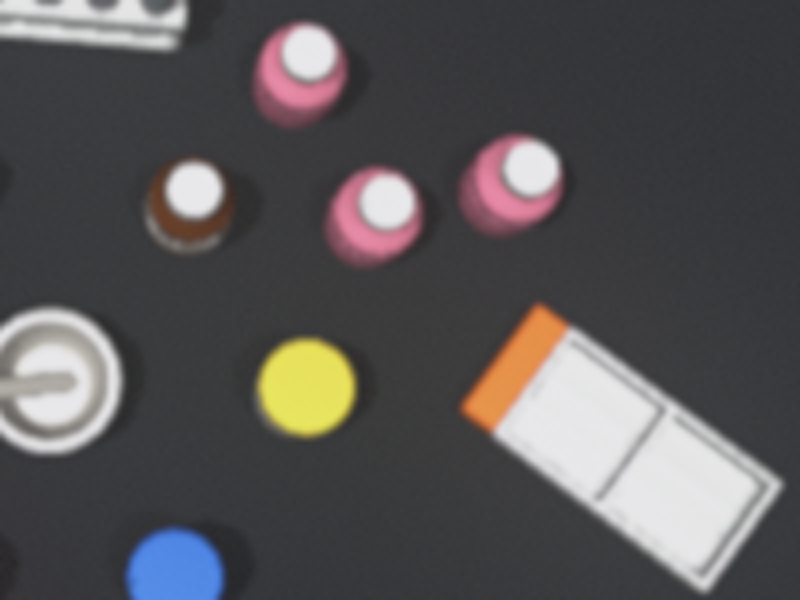

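```bash
python3 - <<'E'
from h import *
L=lambda p:(p[0]/4+100-.4,p[1]/4+190-.4); R=lambda p:(p[0]/4+300-.4,p[1]/4+190-.4)
def tray(name,pts,f,xb,xe,comps):
    px=np.array([f(p) for p in pts]);loc=np.array([[xb,36,.022],[xb,-36,.022],[-xe,36,.019],[-xe,-36,.019]]);loc[:,:2]/=1000
    def W(v):
        c,s=np.cos(v[2]),np.sin(v[2]);return np.c_[v[0]+c*loc[:,0]-s*loc[:,1],v[1]+s*loc[:,0]+c*loc[:,1],loc[:,2]]
    g=back("top",px.mean(0),.02);best=None
    for y in np.arange(0,6.3,.8):
        r=least_squares(lambda v:(proj("top",W(v))-px).ravel(),[g[0],g[1],y])
        if best is None or r.cost<best.cost:best=r
    v=best.x;print(name,v[:2].round(4),np.degrees(v[2]).round(1),"res",best.fun.round(1))
    for c in comps:
        p=v[:2]+c/1000*np.array([np.cos(v[2]),np.sin(v[2])]);print("  comp",c,p.round(4),proj("scene",[[*p,.004]]).round(0),np.hypot(*p).round(3))
tray("blue",[(71,352),(49,486),(490,396),(471,531)],L,126,104,(68,0,-68))
tray("blue'",[(49,486),(71,352),(471,531),(490,396)],L,126,104,(68,0,-68))
tray("orange",[(540,304),(462,409),(782,484),(705,592)],R,92,70,(34,-34))
tray("orange'",[(462,409),(540,304),(705,592),(782,484)],R,92,70,(34,-34))
print("cup",back("top",L((600,359)),.062));print("green",back("top",L((724,163)),.088))
print("scene cup",back("scene",(370.5,224),.062),"green",back("scene",(338,249.5),.088))
print("rack front",back("top",L((800,32)),.02),back("top",L((670,22)),.02),"mortar",back("top",R((50,380)),.045))
E
```

```text
blue [0.5083 0.31  ] 85.9 res [ -5.3  33.5   5.2 -33.1  -4.3  32.6   4.5 -34.2]
  comp 68 [0.5132 0.3779] [[473. 237.]] 0.637
  comp 0 [0.5083 0.31  ] [[444. 232.]] 0.595
  comp -68 [0.5035 0.2422] [[414. 227.]] 0.559
blue' [0.5075 0.3101] 85.3 res [ 0.1 -0.3 -0.1  0.2  0.1 -0.3 -0.2  0.3]
  comp 68 [0.5131 0.3778] [[473. 236.]] 0.637
  comp 0 [0.5075 0.3101] [[444. 231.]] 0.595
  comp -68 [0.502  0.2423] [[415. 226.]] 0.557
orange [ 0.5141 -0.3134] 53.7 res [-19.3  25.7  19.6 -26.6 -19.2  26.8  19.2 -26.9]
  comp 34 [ 0.5342 -0.286 ] [[194. 212.]] 0.606
  comp -34 [ 0.494  -0.3409] [[178. 198.]] 0.6
orange' [ 0.5136 -0.3133] 54.0 res [ 0.1 -0.1 -0.1 -0.   0.1 -0.1 -0.1  0.2]
  comp 34 [ 0.5336 -0.2858] [[194. 212.]] 0.605
  comp -34 [ 0.4937 -0.3408] [[178. 198.]] 0.6
cup [0.55392345 0.13764452 0.062     ]
green [0.65551013 0.07374193 0.088     ]
scene cup [0.55898497 0.13844089 0.062     ] green [0.65930202 0.07738019 0.088     ]
rack front [0.74288836 0.03990754 0.02      ] [0.7469419  0.11280911 0.02      ] mortar [0.54718376 0.00620683 0.045     ]
```

>>> play_rows(rows=[{"yaw": 0.0387,"grip": 1},{"yaw": 0.0387,"grip": 1},{"yaw": 0.0387,"grip": 1},{"yaw": 0.0387,"grip": 1},{"yaw": 0.0387,"grip": 1},{"yaw": 0.0387,"grip": 1},{"yaw": 0.0387,"grip": 1},{"yaw": 0.0387,"grip": 1},{"yaw": 0.0387,"grip": 1},{"yaw": 0.0387,"grip": 1},{"yaw": 0.0387,"grip": 1},{"x": 0.022,"y": 0.024,"grip": 0.5},{"x": 0.022,"y": 0.024,"grip": 0.5},{"x": 0.022,"y": 0.024,"grip": 0.5},{"x": 0.022,"y": 0.024,"grip": 0.5},{"x": 0.022,"y": 0.024,"grip": 0.5},{"x": 0.022,"y": 0.024,"grip": 0.5},{"x": 0.022,"y": 0.024,"grip": 0.5},{"x": 0.022,"y": 0.024,"grip": 0.5},{"x": 0.022,"y": 0.024,"grip": 0.5}])

```text
invalid input
```

>>> play_rows(rows=[{"x": 0,"y": 0,"z": 0,"yaw": 0.0387,"grip": 1},{"x": 0,"y": 0,"z": 0,"yaw": 0.0387,"grip": 1},{"x": 0,"y": 0,"z": 0,"yaw": 0.0387,"grip": 1},{"x": 0,"y": 0,"z": 0,"yaw": 0.0387,"grip": 1},{"x": 0,"y": 0,"z": 0,"yaw": 0.0387,"grip": 1},{"x": 0,"y": 0,"z": 0,"yaw": 0.0387,"grip": 1},{"x": 0,"y": 0,"z": 0,"yaw": 0.0387,"grip": 1},{"x": 0,"y": 0,"z": 0,"yaw": 0.0387,"grip": 1},{"x": 0,"y": 0,"z": 0,"yaw": 0.0387,"grip": 1},{"x": 0,"y": 0,"z": 0,"yaw": 0.0387,"grip": 1},{"x": 0,"y": 0,"z": 0,"yaw": 0.0387,"grip": 1},{"x": 0.022,"y": 0.024,"z": 0,"yaw": 0,"grip": 0.5},{"x": 0.022,"y": 0.024,"z": 0,"yaw": 0,"grip": 0.5},{"x": 0.022,"y": 0.024,"z": 0,"yaw": 0,"grip": 0.5},{"x": 0.022,"y": 0.024,"z": 0,"yaw": 0,"grip": 0.5},{"x": 0.022,"y": 0.024,"z": 0,"yaw": 0,"grip": 0.5},{"x": 0.022,"y": 0.024,"z": 0,"yaw": 0,"grip": 0.5},{"x": 0.022,"y": 0.024,"z": 0,"yaw": 0,"grip": 0.5},{"x": 0.022,"y": 0.024,"z": 0,"yaw": 0,"grip": 0.5},{"x": 0.022,"y": 0.024,"z": 0,"yaw": 0,"grip": 0.5}])

```text
time_s: 2.77
tcp_pos: [0.3198, 0.294, 0.2269]
ee_rot: [[1.0, 0.002, 0.0], [0.002, -1.0, 0.0], [0.0, -0.0, -1.0]]
wrist_force: [1.0, 0.6, -0.0]
width: 0.0685
```

>>> play_rows(rows=[{"x": 0.025,"y": 0.0278,"z": 0,"yaw": 0,"grip": 0.5},{"x": 0.025,"y": 0.0278,"z": 0,"yaw": 0,"grip": 0.5},{"x": 0.025,"y": 0.0278,"z": 0,"yaw": 0,"grip": 0.5},{"x": 0.025,"y": 0.0278,"z": 0,"yaw": 0,"grip": 0.5},{"x": 0.025,"y": 0.0278,"z": 0,"yaw": 0,"grip": 0.5},{"x": 0.025,"y": 0.0278,"z": 0,"yaw": 0,"grip": 0.5},{"x": 0.025,"y": 0.0278,"z": 0,"yaw": 0,"grip": 0.5},{"x": 0.025,"y": 0.0278,"z": 0,"yaw": 0,"grip": 0.5},{"x": 0.025,"y": 0.0278,"z": 0,"yaw": 0,"grip": 0.5},{"x": 0.025,"y": 0.0278,"z": 0,"yaw": 0,"grip": 0.5},{"x": 0.025,"y": 0.0278,"z": 0,"yaw": 0,"grip": 0.5},{"x": 0.025,"y": 0.0278,"z": 0,"yaw": 0,"grip": 0.5},{"x": 0.025,"y": 0.0278,"z": 0,"yaw": 0,"grip": 0.5},{"x": 0,"y": 0,"z": 0.03,"yaw": 0,"grip": 0.5},{"x": 0,"y": 0,"z": 0.03,"yaw": 0,"grip": 0.5},{"x": 0,"y": 0,"z": 0,"yaw": 0,"grip": 0.5},{"x": 0,"y": 0,"z": 0,"yaw": 0,"grip": 0.5}])

```text
time_s: 4.18
tcp_pos: [0.6435, -0.0654, 0.1653]
ee_rot: [[1.0, 0.002, -0.004], [0.002, -1.0, 0.001], [-0.004, -0.001, -1.0]]
wrist_force: [-0.7, -0.0, 0.6]
width: 0.0685
```

```bash
python3 - <<'E'
from h import *
im=ctrl.capture("scene");x0,y0,x1,y1=180,130,380,280
cv2.imwrite("pics/s1.png",cv2.resize(im[y0:y1,x0:x1],None,fx=4,fy=4,interpolation=cv2.INTER_CUBIC))
E
```

```text
(no output)
```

View pics/s1.png

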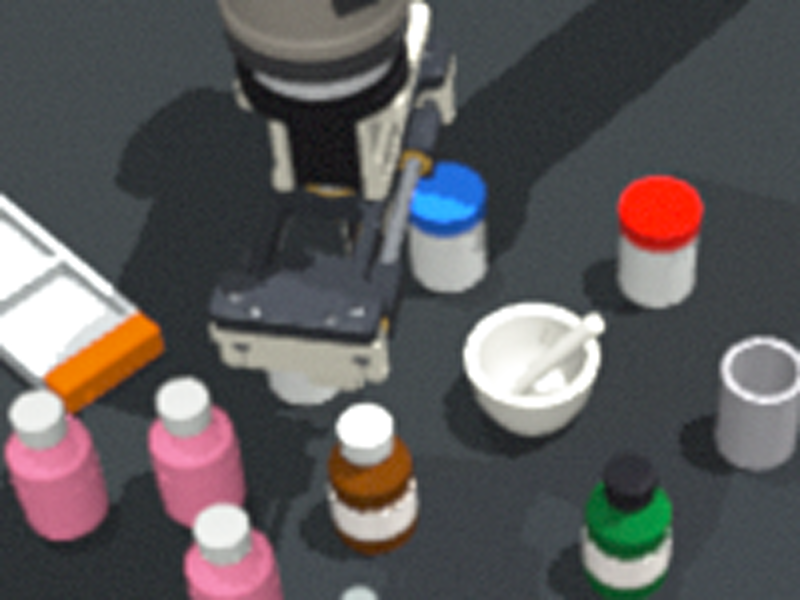

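The crop shows the gripper over the amber bottle at crop (370,480). The pink bottles are clearly apart at (55,465), (195,450) and (235,550). I'll descend and grip.

>>> play_rows(rows=[{"x": 0.0015,"y": 0.001,"z": 0.03,"yaw": 0,"grip": 0.5},{"x": 0,"y": 0,"z": 0.03,"yaw": 0,"grip": 0.5},{"x": 0,"y": 0,"z": 0.03,"yaw": 0,"grip": 0.5},{"x": 0,"y": 0,"z": 0.02,"yaw": 0,"grip": 0.5},{"x": 0,"y": 0,"z": 0.015,"yaw": 0,"grip": 0.5},{"x": 0,"y": 0,"z": 0.01,"yaw": 0,"grip": 0.5},{"x": 0,"y": 0,"z": 0,"yaw": 0,"grip": 0.5},{"x": 0,"y": 0,"z": 0,"yaw": 0,"grip": -1},{"x": 0,"y": 0,"z": 0,"yaw": 0,"grip": -1},{"x": 0,"y": 0,"z": 0,"yaw": 0,"grip": -1},{"x": 0,"y": 0,"z": 0,"yaw": 0,"grip": -1},{"x": 0,"y": 0,"z": 0,"yaw": 0,"grip": -1},{"x": 0,"y": 0,"z": 0,"yaw": 0,"grip": -1}])

```text
time_s: 5.32
tcp_pos: [0.6466, -0.0667, 0.0331]
ee_rot: [[1.0, 0.002, 0.002], [0.002, -1.0, -0.0], [0.002, 0.0, -1.0]]
wrist_force: [-1.3, 0.5, 6.5]
width: 0.0451
```

>>> play_rows(rows=[{"x": 0,"y": 0,"z": -0.01,"yaw": 0,"grip": -1},{"x": 0,"y": 0,"z": -0.025,"yaw": 0,"grip": -1},{"x": 0,"y": 0,"z": -0.03,"yaw": 0,"grip": -1},{"x": 0,"y": 0,"z": -0.03,"yaw": 0,"grip": -1},{"x": 0,"y": 0,"z": -0.025,"yaw": 0,"grip": -1},{"x": 0,"y": 0,"z": 0,"yaw": 0,"grip": -1},{"x": 0,"y": 0,"z": 0,"yaw": 0,"grip": -1}])

```text
time_s: 5.9
tcp_pos: [0.6468, -0.0667, 0.1538]
ee_rot: [[1.0, 0.002, 0.004], [0.002, -1.0, -0.001], [0.004, 0.001, -1.0]]
wrist_force: [-0.7, 0.5, -1.7]
width: 0.045
```

>>> play_rows(rows=[{"x": -0.0055,"y": -0.018,"z": 0,"yaw": 0,"grip": -1},{"x": -0.0104,"y": -0.0346,"z": 0,"yaw": 0,"grip": -1},{"x": -0.0104,"y": -0.0346,"z": 0,"yaw": 0,"grip": -1},{"x": -0.0104,"y": -0.0346,"z": 0,"yaw": 0,"grip": -1},{"x": -0.0104,"y": -0.0346,"z": 0,"yaw": 0,"grip": -1},{"x": -0.0104,"y": -0.0346,"z": 0,"yaw": 0,"grip": -1},{"x": -0.0104,"y": -0.0346,"z": 0,"yaw": 0,"grip": -1},{"x": -0.0104,"y": -0.0346,"z": 0,"yaw": 0,"grip": -1},{"x": -0.0104,"y": -0.0346,"z": 0,"yaw": 0,"grip": -1},{"x": -0.0104,"y": -0.0346,"z": 0,"yaw": 0,"grip": -1},{"x": -0.0104,"y": -0.0346,"z": 0,"yaw": 0,"grip": -1},{"x": -0.0104,"y": -0.0346,"z": 0,"yaw": 0,"grip": -1},{"x": -0.0104,"y": -0.0346,"z": 0,"yaw": 0,"grip": -1},{"x": -0.003,"y": -0.0125,"z": 0,"yaw": 0,"grip": -1},{"x": 0,"y": 0,"z": 0,"yaw": 0,"grip": -1},{"x": 0,"y": 0,"z": 0,"yaw": 0,"grip": -1},{"x": 0,"y": 0,"z": 0,"yaw": 0,"grip": -1}])

```text
time_s: 7.32
tcp_pos: [0.5121, 0.3774, 0.1507]
ee_rot: [[1.0, 0.001, -0.001], [0.001, -1.0, -0.001], [-0.001, 0.001, -1.0]]
wrist_force: [0.4, -0.7, -1.0]
width: 0.0454
```

```bash
python3 - <<'E'
from h import *
for n,(x0,y0,x1,y1) in (("scene",(390,110,540,260)),):
    im=ctrl.capture(n);cv2.imwrite("pics/s2.png",cv2.resize(im[y0:y1,x0:x1],None,fx=4,fy=4,interpolation=cv2.INTER_CUBIC))
o=ctrl.get_obs();print(o["tcp_pos"],np.round(o["ee_rot"],4).tolist(),o["wrist_force"],o["torque"])
E
```

```text
[0.51242199 0.37722253 0.15107804] [[1.0, -0.0, -0.001], [-0.0, -1.0, -0.0011], [-0.001, 0.0011, -1.0]] [ 1.21807949 -0.5225705  -0.94695307] [-0.11223215  0.004746    0.04248048]
```

View pics/s2.png

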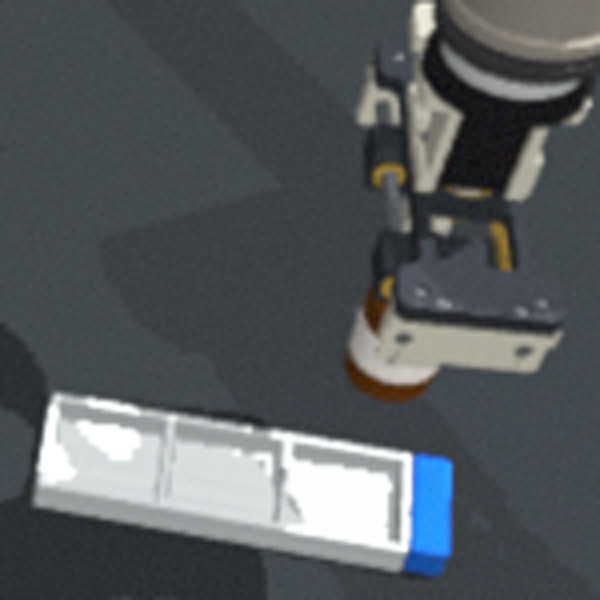

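```bash
python3 - <<'E'
from h import *
t=ctrl.get_obs()["tcp_pos"]
for nm,p in (("tcp",t),("base",t-[0,0,.0327]),("grasp",t+[0,0,.019]),("cap",t+[0,0,.055]),("bodyfront",t+[.095,0,.066]),("bodyR",t+[.0,0.0375,.066]),("bodyL",t+[0,-.0375,.066])):
    print(nm,((proj("scene",p)[0]-[390,110])*4).round(0))
E
```

```text
tcp [402. 329.]
base [385. 371.]
grasp [412. 303.]
cap [432. 253.]
bodyfront [453. 378.]
bodyR [516. 244.]
bodyL [361. 229.]
```

>>> play_rows(rows=[{"x": 0.0007,"y": -0.0006,"z": 0.015,"yaw": 0,"grip": -1},{"x": 0,"y": 0,"z": 0.025,"yaw": 0,"grip": -1},{"x": 0,"y": 0,"z": 0.025,"yaw": 0,"grip": -1},{"x": 0,"y": 0,"z": 0.02,"yaw": 0,"grip": -1},{"x": 0,"y": 0,"z": 0.012,"yaw": 0,"grip": -1},{"x": 0,"y": 0,"z": 0.008,"yaw": 0,"grip": -1},{"x": 0,"y": 0,"z": 0.005,"yaw": 0,"grip": -1},{"x": 0,"y": 0,"z": 0,"yaw": 0,"grip": -1},{"x": 0,"y": 0,"z": 0,"yaw": 0,"grip": -1},{"x": 0,"y": 0,"z": 0,"yaw": 0,"grip": -1},{"x": 0,"y": 0,"z": 0,"yaw": 0,"grip": -1}])

```text
time_s: 8.28
tcp_pos: [0.5133, 0.3799, 0.0429]
ee_rot: [[1.0, 0.002, 0.002], [0.002, -1.0, 0.001], [0.002, -0.001, -1.0]]
wrist_force: [-0.2, 0.5, -0.1]
width: 0.0452
```

>>> play_rows(rows=[{"x": 0,"y": 0,"z": 0.002,"yaw": 0,"grip": -1},{"x": 0,"y": 0,"z": 0.001,"yaw": 0,"grip": -1},{"x": 0,"y": 0,"z": 0,"yaw": 0,"grip": -1},{"x": 0,"y": 0,"z": 0,"yaw": 0,"grip": -1},{"x": 0,"y": 0,"z": 0,"yaw": 0,"grip": -1}])

```text
time_s: 8.7
tcp_pos: [0.5127, 0.3796, 0.0387]
ee_rot: [[1.0, 0.002, 0.0], [0.002, -1.0, 0.0], [0.0, -0.0, -1.0]]
wrist_force: [0.8, 0.5, -0.6]
width: 0.0449
```

```bash
python3 - <<'E'
from h import *
for i in range(4):
    ctrl.capture("top"); o=ctrl.get_obs();print(o["tcp_pos"].round(4) if hasattr(o["tcp_pos"],"round") else o["tcp_pos"],np.round(o["wrist_force"],1),np.round(o["ee_rot"],4)[:2,2])
E
```

```text
[0.5127 0.3795 0.0388] [ 0.4 -0.5 -1.5] [0.0001 0.0001]
[0.5127 0.3795 0.0388] [-0.3 -0.5  0.1] [0.     0.0001]
[0.5127 0.3796 0.0388] [ 0.5 -0.  -0.1] [0.0001 0.0001]
[0.5127 0.3796 0.0388] [ 0.1  0.2 -1.3] [0.     0.0001]
```

>>> play_rows(rows=[{"x": 0,"y": 0.0015,"z": 0.001,"yaw": 0,"grip": -1},{"x": 0,"y": 0,"z": 0.0007,"yaw": 0,"grip": -1},{"x": 0,"y": 0,"z": 0,"yaw": 0,"grip": -1},{"x": 0,"y": 0,"z": 0,"yaw": 0,"grip": -1},{"x": 0,"y": 0,"z": 0,"yaw": 0,"grip": -1}])

```text
time_s: 9.32
tcp_pos: [0.5128, 0.378, 0.0371]
ee_rot: [[1.0, 0.002, 0.0], [0.002, -1.0, -0.0], [0.0, 0.0, -1.0]]
wrist_force: [-0.6, -0.9, 0.9]
width: 0.0454
```

>>> play_rows(rows=[{"x": 0,"y": 0,"z": 0.0007,"yaw": 0,"grip": -1},{"x": 0,"y": 0,"z": 0,"yaw": 0,"grip": -1},{"x": 0,"y": 0,"z": 0,"yaw": 0,"grip": -1},{"x": 0,"y": 0,"z": 0,"yaw": 0,"grip": -1}])

```text
time_s: 9.65
tcp_pos: [0.5127, 0.378, 0.0371]
ee_rot: [[1.0, 0.002, 0.0], [0.002, -1.0, 0.0], [0.0, -0.0, -1.0]]
wrist_force: [-1.7, -1.7, 5.4]
width: 0.045
```

```bash
python3 - <<'E'
from h import *
f=[]
for i in range(6):
    ctrl.capture("top"); o=ctrl.get_obs();f.append(o["wrist_force"])
print(o["tcp_pos"],np.mean(f,0))
E
```

```text
[0.5127836  0.37796147 0.03711006] [-2.01791519 -1.44722794  5.30774033]
```

>>> play_rows(rows=[{"x": 0,"y": 0,"z": 0,"yaw": 0,"grip": 0.5},{"x": 0,"y": 0,"z": 0,"yaw": 0,"grip": 0.5},{"x": 0,"y": 0,"z": 0,"yaw": 0,"grip": 0.5},{"x": 0,"y": 0,"z": 0,"yaw": 0,"grip": 0.5},{"x": 0,"y": 0,"z": -0.015,"yaw": 0,"grip": 0.5},{"x": 0,"y": 0,"z": -0.03,"yaw": 0,"grip": 0.5},{"x": 0,"y": 0,"z": -0.03,"yaw": 0,"grip": 0.5},{"x": 0,"y": 0,"z": -0.03,"yaw": 0,"grip": 0.5},{"x": -0.0074,"y": 0.0311,"z": 0,"yaw": 0,"grip": 0.5},{"x": -0.0074,"y": 0.0311,"z": 0,"yaw": 0,"grip": 0.5},{"x": -0.0074,"y": 0.0311,"z": 0,"yaw": 0,"grip": 0.5},{"x": -0.0074,"y": 0.0311,"z": 0,"yaw": 0,"grip": 0.5},{"x": -0.0074,"y": 0.0311,"z": 0,"yaw": 0,"grip": 0.5},{"x": -0.0074,"y": 0.0311,"z": 0,"yaw": 0,"grip": 0.5},{"x": -0.0074,"y": 0.0311,"z": 0,"yaw": 0,"grip": 0.5},{"x": -0.0074,"y": 0.0311,"z": 0,"yaw": 0,"grip": 0.5},{"x": -0.0074,"y": 0.0311,"z": 0,"yaw": 0,"grip": 0.5},{"x": -0.0074,"y": 0.0311,"z": 0,"yaw": 0,"grip": 0.5},{"x": 0,"y": 0,"z": 0,"yaw": 0,"grip": 0.5},{"x": 0,"y": 0,"z": 0,"yaw": 0,"grip": 0.5}])

```text
time_s: 11.62
tcp_pos: [0.4392, 0.0657, 0.1415]
ee_rot: [[1.0, -0.002, 0.0], [-0.002, -1.0, 0.0], [0.0, -0.0, -1.0]]
wrist_force: [0.3, 0.4, -0.3]
width: 0.0691
```

```bash
python3 - <<'E'
from h import *
im=ctrl.capture("scene");x0,y0,x1,y1=390,160,540,260
cv2.imwrite("pics/s3.png",cv2.resize(im[y0:y1,x0:x1],None,fx=4,fy=4,interpolation=cv2.INTER_CUBIC))
for i in range(6): ctrl.capture("top")
o=ctrl.get_obs();print(o["tcp_pos"],o["width"])
E
```

```text
[0.4393062  0.06772787 0.1412198 ] 0.06871916200995133
```

View pics/s3.png

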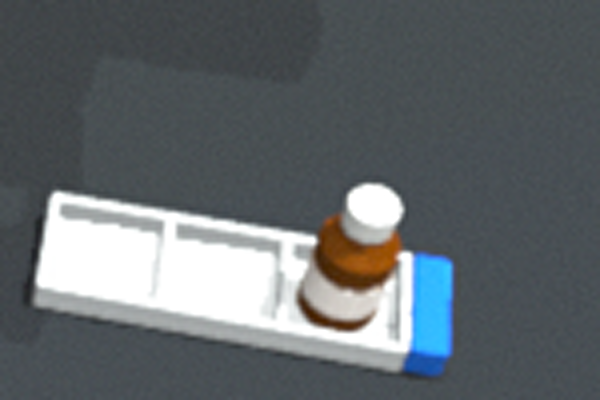

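The amber bottle stands upright in the compartment beside the blue block, at crop (350,260). The red jar is next.

>>> play_rows(rows=[{"x": 0,"y": 0.0005,"z": 0.025,"yaw": 0,"grip": 0.5},{"x": 0,"y": 0,"z": 0.03,"yaw": 0,"grip": 0.5},{"x": 0,"y": 0,"z": 0.025,"yaw": 0,"grip": 0.5},{"x": 0,"y": 0,"z": 0.015,"yaw": 0,"grip": 0.5},{"x": 0,"y": 0,"z": 0.008,"yaw": 0,"grip": 0.5},{"x": 0,"y": 0,"z": 0,"yaw": 0,"grip": 0.5},{"x": 0,"y": 0,"z": 0,"yaw": 0,"grip": 0.5},{"x": 0,"y": 0,"z": 0,"yaw": 0,"grip": 0.5},{"x": 0,"y": 0,"z": 0,"yaw": 0,"grip": 0.5},{"x": 0,"y": 0,"z": 0,"yaw": 0,"grip": -1},{"x": 0,"y": 0,"z": 0,"yaw": 0,"grip": -1},{"x": 0,"y": 0,"z": 0,"yaw": 0,"grip": -1},{"x": 0,"y": 0,"z": 0,"yaw": 0,"grip": -1},{"x": 0,"y": 0,"z": 0,"yaw": 0,"grip": -1},{"x": 0,"y": 0,"z": 0,"yaw": 0,"grip": -1},{"x": 0,"y": 0,"z": 0,"yaw": 0,"grip": -1}])

```text
time_s: 13.3
tcp_pos: [0.4395, 0.0664, 0.0386]
ee_rot: [[1.0, 0.002, 0.001], [0.002, -1.0, 0.0], [0.001, -0.0, -1.0]]
wrist_force: [-0.1, -0.4, 5.6]
width: 0.0483
```

>>> play_rows(rows=[{"x": 0,"y": 0,"z": -0.01,"yaw": 0,"grip": -1},{"x": 0,"y": 0,"z": -0.025,"yaw": 0,"grip": -1},{"x": 0,"y": 0,"z": -0.03,"yaw": 0,"grip": -1},{"x": 0,"y": 0,"z": -0.03,"yaw": 0,"grip": -1},{"x": 0,"y": 0,"z": -0.02,"yaw": 0,"grip": -1},{"x": 0.004,"y": -0.0156,"z": 0,"yaw": 0,"grip": -1},{"x": 0.0085,"y": -0.0304,"z": 0,"yaw": 0,"grip": -1},{"x": 0.0085,"y": -0.0304,"z": 0,"yaw": 0,"grip": -1},{"x": 0.0085,"y": -0.0304,"z": 0,"yaw": 0,"grip": -1},{"x": 0.0085,"y": -0.0304,"z": 0,"yaw": 0,"grip": -1},{"x": 0.0085,"y": -0.0304,"z": 0,"yaw": 0,"grip": -1},{"x": 0.0085,"y": -0.0304,"z": 0,"yaw": 0,"grip": -1},{"x": 0.0085,"y": -0.0304,"z": 0,"yaw": 0,"grip": -1},{"x": 0.0045,"y": -0.0152,"z": 0,"yaw": 0,"grip": -1},{"x": 0,"y": 0,"z": 0,"yaw": 0,"grip": -1},{"x": 0,"y": 0,"z": 0,"yaw": 0,"grip": -1},{"x": 0,"y": 0,"z": 0,"yaw": 0,"grip": -1},{"x": 0,"y": 0,"z": 0,"yaw": 0,"grip": -1},{"x": 0,"y": 0,"z": 0,"yaw": 0,"grip": -1},{"x": 0,"y": 0,"z": 0,"yaw": 0,"grip": -1}])

```text
time_s: 14.97
tcp_pos: [0.5069, 0.3093, 0.1536]
ee_rot: [[1.0, 0.001, 0.0], [0.001, -1.0, 0.0], [0.0, -0.0, -1.0]]
wrist_force: [-0.3, -0.4, -1.8]
width: 0.0481
```

>>> play_rows(rows=[{"x": 0.0006,"y": -0.0005,"z": 0.015,"yaw": 0,"grip": -1},{"x": 0,"y": 0,"z": 0.025,"yaw": 0,"grip": -1},{"x": 0,"y": 0,"z": 0.025,"yaw": 0,"grip": -1},{"x": 0,"y": 0,"z": 0.02,"yaw": 0,"grip": -1},{"x": 0,"y": 0,"z": 0.012,"yaw": 0,"grip": -1},{"x": 0,"y": 0,"z": 0.007,"yaw": 0,"grip": -1},{"x": 0,"y": 0,"z": 0.003,"yaw": 0,"grip": -1},{"x": 0,"y": 0,"z": 0.002,"yaw": 0,"grip": -1},{"x": 0,"y": 0,"z": 0,"yaw": 0,"grip": -1},{"x": 0,"y": 0,"z": 0,"yaw": 0,"grip": -1},{"x": 0,"y": 0,"z": 0,"yaw": 0,"grip": -1},{"x": 0,"y": 0,"z": 0,"yaw": 0,"grip": -1},{"x": 0,"y": 0,"z": 0,"yaw": 0,"grip": -1},{"x": 0,"y": 0,"z": 0,"yaw": 0,"grip": -1},{"x": 0,"y": 0,"z": 0,"yaw": 0,"grip": -1},{"x": 0,"y": 0,"z": 0,"yaw": 0,"grip": -1}])

```text
time_s: 16.3
tcp_pos: [0.5074, 0.3106, 0.0444]
ee_rot: [[1.0, 0.002, 0.0], [0.002, -1.0, 0.0], [0.0, -0.0, -1.0]]
wrist_force: [0.3, 0.8, -2.2]
width: 0.0485
```

Settled 1.8 mm above the expected contact height, so I'll close the gap.

>>> play_rows(rows=[{"x": 0,"y": 0.0005,"z": 0.001,"yaw": 0,"grip": -1},{"x": 0,"y": 0,"z": 0.0007,"yaw": 0,"grip": -1},{"x": 0,"y": 0,"z": 0.0006,"yaw": 0,"grip": -1},{"x": 0,"y": 0,"z": 0,"yaw": 0,"grip": -1},{"x": 0,"y": 0,"z": 0,"yaw": 0,"grip": -1},{"x": 0,"y": 0,"z": 0,"yaw": 0,"grip": -1},{"x": 0,"y": 0,"z": 0,"yaw": 0,"grip": -1},{"x": 0,"y": 0,"z": 0,"yaw": 0,"grip": -1}])

```text
time_s: 16.97
tcp_pos: [0.5075, 0.3101, 0.0426]
ee_rot: [[1.0, 0.002, 0.0], [0.002, -1.0, 0.0], [0.0, -0.0, -1.0]]
wrist_force: [-1.6, -1.8, 5.8]
width: 0.0481
```

>>> play_rows(rows=[{"x": 0,"y": 0,"z": 0,"yaw": 0,"grip": 0.5},{"x": 0,"y": 0,"z": 0,"yaw": 0,"grip": 0.5},{"x": 0,"y": 0,"z": 0,"yaw": 0,"grip": 0.5},{"x": 0,"y": 0,"z": 0,"yaw": 0,"grip": 0.5},{"x": 0,"y": 0,"z": -0.015,"yaw": 0,"grip": 0.5},{"x": 0,"y": 0,"z": -0.03,"yaw": 0,"grip": 0.5},{"x": 0,"y": 0,"z": -0.03,"yaw": 0,"grip": 0.5},{"x": 0,"y": 0,"z": -0.03,"yaw": 0,"grip": 0.5},{"x": 0.0079,"y": 0.0287,"z": 0,"yaw": 0,"grip": 0.5},{"x": 0.0079,"y": 0.0287,"z": 0,"yaw": 0,"grip": 0.5},{"x": 0.0079,"y": 0.0287,"z": 0,"yaw": 0,"grip": 0.5},{"x": 0.0079,"y": 0.0287,"z": 0,"yaw": 0,"grip": 0.5},{"x": 0.0079,"y": 0.0287,"z": 0,"yaw": 0,"grip": 0.5},{"x": 0.0079,"y": 0.0287,"z": 0,"yaw": 0,"grip": 0.5},{"x": 0,"y": 0,"z": 0,"yaw": 0,"grip": 0.5},{"x": 0,"y": 0,"z": 0,"yaw": 0,"grip": 0.5},{"x": 0,"y": 0,"z": 0,"yaw": 0,"grip": 0.5},{"x": 0,"y": 0,"z": 0,"yaw": 0,"grip": 0.5},{"x": 0,"y": 0,"z": 0,"yaw": 0,"grip": 0.5},{"x": 0,"y": 0,"z": 0,"yaw": 0,"grip": 0.5}])

```text
time_s: 18.63
tcp_pos: [0.5548, 0.139, 0.147]
ee_rot: [[1.0, 0.003, 0.0], [0.003, -1.0, 0.0], [0.0, -0.0, -1.0]]
wrist_force: [-0.0, -0.8, 0.4]
width: 0.0687
```

>>> play_rows(rows=[{"x": 0.001,"y": 0.001,"z": 0.025,"yaw": 0,"grip": 0.5},{"x": 0,"y": 0,"z": 0.03,"yaw": 0,"grip": 0.5},{"x": 0,"y": 0,"z": 0.03,"yaw": 0,"grip": 0.5},{"x": 0,"y": 0,"z": 0.02,"yaw": 0,"grip": 0.5},{"x": 0,"y": 0,"z": 0.01,"yaw": 0,"grip": 0.5},{"x": 0,"y": 0,"z": 0,"yaw": 0,"grip": 0.5},{"x": 0,"y": 0,"z": 0,"yaw": 0,"grip": 0.5},{"x": 0,"y": 0,"z": 0,"yaw": 0,"grip": 0.5},{"x": 0,"y": 0,"z": 0,"yaw": 0,"grip": 0.5},{"x": 0,"y": 0,"z": 0,"yaw": 0,"grip": 0.5},{"x": 0,"y": 0,"z": 0,"yaw": 0,"grip": -1},{"x": 0,"y": 0,"z": 0,"yaw": 0,"grip": -1},{"x": 0,"y": 0,"z": 0,"yaw": 0,"grip": -1},{"x": 0,"y": 0,"z": 0,"yaw": 0,"grip": -1},{"x": 0,"y": 0,"z": 0,"yaw": 0,"grip": -1},{"x": 0,"y": 0,"z": 0,"yaw": 0,"grip": -1},{"x": 0,"y": 0,"z": 0,"yaw": 0,"grip": -1}])

```text
time_s: 20.05
tcp_pos: [0.5559, 0.1369, 0.0321]
ee_rot: [[1.0, 0.002, -0.0], [0.002, -1.0, -0.0], [-0.0, 0.0, -1.0]]
wrist_force: [-2.2, -1.2, 2.2]
width: 0.0451
```

>>> play_rows(rows=[{"x": 0,"y": 0,"z": -0.01,"yaw": 0,"grip": -1},{"x": 0,"y": 0,"z": -0.025,"yaw": 0,"grip": -1},{"x": 0,"y": 0,"z": -0.03,"yaw": 0,"grip": -1},{"x": 0,"y": 0,"z": -0.03,"yaw": 0,"grip": -1},{"x": 0,"y": 0,"z": -0.015,"yaw": 0,"grip": -1},{"x": -0.007,"y": -0.0134,"z": 0,"yaw": 0,"grip": -1},{"x": -0.01,"y": -0.02,"z": 0,"yaw": 0,"grip": -1},{"x": -0.01,"y": -0.02,"z": 0,"yaw": 0,"grip": -1},{"x": -0.01,"y": -0.02,"z": 0,"yaw": 0,"grip": -1},{"x": -0.01,"y": -0.02,"z": 0,"yaw": 0,"grip": -1},{"x": -0.007,"y": -0.012,"z": 0,"yaw": 0,"grip": -1},{"x": 0,"y": 0,"z": 0,"yaw": 0,"grip": -1},{"x": 0,"y": 0,"z": 0,"yaw": 0,"grip": -1},{"x": 0,"y": 0,"z": 0,"yaw": 0,"grip": -1},{"x": 0,"y": 0,"z": 0,"yaw": 0,"grip": -1},{"x": 0,"y": 0,"z": 0,"yaw": 0,"grip": -1},{"x": 0,"y": 0,"z": 0,"yaw": 0,"grip": -1},{"x": 0,"y": 0,"z": 0,"yaw": 0,"grip": -1}])

```text
time_s: 21.55
tcp_pos: [0.5022, 0.2418, 0.142]
ee_rot: [[1.0, 0.001, 0.0], [0.001, -1.0, 0.0], [0.0, -0.0, -1.0]]
wrist_force: [0.8, -0.9, -0.9]
width: 0.0448
```

Target z is 0.0361. I'll go down 0.104 m, settle, then finish.

>>> play_rows(rows=[{"x": 0,"y": -0.0005,"z": 0.015,"yaw": 0,"grip": -1},{"x": 0,"y": 0,"z": 0.025,"yaw": 0,"grip": -1},{"x": 0,"y": 0,"z": 0.025,"yaw": 0,"grip": -1},{"x": 0,"y": 0,"z": 0.02,"yaw": 0,"grip": -1},{"x": 0,"y": 0,"z": 0.01,"yaw": 0,"grip": -1},{"x": 0,"y": 0,"z": 0.005,"yaw": 0,"grip": -1},{"x": 0,"y": 0,"z": 0.003,"yaw": 0,"grip": -1},{"x": 0,"y": 0,"z": 0.001,"yaw": 0,"grip": -1},{"x": 0,"y": 0,"z": 0,"yaw": 0,"grip": -1},{"x": 0,"y": 0,"z": 0,"yaw": 0,"grip": -1},{"x": 0,"y": 0,"z": 0,"yaw": 0,"grip": -1},{"x": 0,"y": 0,"z": 0,"yaw": 0,"grip": -1},{"x": 0,"y": 0,"z": 0,"yaw": 0,"grip": -1},{"x": 0,"y": 0,"z": 0,"yaw": 0,"grip": -1},{"x": 0,"y": 0,"z": 0,"yaw": 0,"grip": -1},{"x": 0,"y": 0,"z": 0,"yaw": 0,"grip": -1}])

```text
time_s: 22.88
tcp_pos: [0.5019, 0.2428, 0.0381]
ee_rot: [[1.0, 0.002, 0.0], [0.002, -1.0, 0.0], [0.0, -0.0, -1.0]]
wrist_force: [0.1, -0.5, -0.8]
width: 0.0445
```

>>> play_rows(rows=[{"x": 0,"y": 0,"z": 0.001,"yaw": 0,"grip": -1},{"x": 0,"y": 0,"z": 0.0007,"yaw": 0,"grip": -1},{"x": 0,"y": 0,"z": 0.0006,"yaw": 0,"grip": -1},{"x": 0,"y": 0,"z": 0,"yaw": 0,"grip": -1},{"x": 0,"y": 0,"z": 0,"yaw": 0,"grip": -1},{"x": 0,"y": 0,"z": 0,"yaw": 0,"grip": -1},{"x": 0,"y": 0,"z": 0,"yaw": 0,"grip": -1},{"x": 0,"y": 0,"z": 0,"yaw": 0,"grip": -1}])

```text
time_s: 23.55
tcp_pos: [0.5019, 0.2428, 0.0361]
ee_rot: [[1.0, 0.002, 0.0], [0.002, -1.0, 0.0], [0.0, -0.0, -1.0]]
wrist_force: [-1.7, -0.6, 5.1]
width: 0.0447
```

>>> play_rows(rows=[{"x": 0,"y": 0,"z": 0,"yaw": 0,"grip": 0.5},{"x": 0,"y": 0,"z": 0,"yaw": 0,"grip": 0.5},{"x": 0,"y": 0,"z": 0,"yaw": 0,"grip": 0.5},{"x": 0,"y": 0,"z": 0,"yaw": 0,"grip": 0.5},{"x": 0,"y": 0,"z": -0.015,"yaw": 0,"grip": 0.5},{"x": 0,"y": 0,"z": -0.03,"yaw": 0,"grip": 0.5},{"x": 0,"y": 0,"z": -0.03,"yaw": 0,"grip": 0.5},{"x": 0,"y": 0,"z": -0.03,"yaw": 0,"grip": 0.5},{"x": 0.0221,"y": 0.024,"z": 0,"yaw": 0,"grip": 0.5},{"x": 0.0221,"y": 0.024,"z": 0,"yaw": 0,"grip": 0.5},{"x": 0.0221,"y": 0.024,"z": 0,"yaw": 0,"grip": 0.5},{"x": 0.0221,"y": 0.024,"z": 0,"yaw": 0,"grip": 0.5},{"x": 0.0221,"y": 0.024,"z": 0,"yaw": 0,"grip": 0.5},{"x": 0.0221,"y": 0.024,"z": 0,"yaw": 0,"grip": 0.5},{"x": 0.0221,"y": 0.024,"z": 0,"yaw": 0,"grip": 0.5},{"x": 0,"y": 0,"z": 0,"yaw": 0,"grip": 0.5},{"x": 0,"y": 0,"z": 0,"yaw": 0,"grip": 0.5},{"x": 0,"y": 0,"z": 0,"yaw": 0,"grip": 0.5},{"x": 0,"y": 0,"z": 0,"yaw": 0,"grip": 0.5},{"x": 0,"y": 0,"z": 0,"yaw": 0,"grip": 0.5}])

```text
time_s: 25.22
tcp_pos: [0.6562, 0.0763, 0.1409]
ee_rot: [[1.0, 0.003, -0.0], [0.003, -1.0, 0.0], [-0.0, -0.0, -1.0]]
wrist_force: [-0.8, 0.5, 0.8]
width: 0.0689
```

```bash
python3 - <<'E'
from h import *
im=ctrl.capture("scene");x0,y0,x1,y1=260,130,520,325
cv2.imwrite("pics/s4.png",cv2.resize(im[y0:y1,x0:x1],None,fx=3,fy=3,interpolation=cv2.INTER_CUBIC))
for i in range(3): ctrl.capture("top")
print(ctrl.get_obs()["tcp_pos"])
E
```

```text
[0.65667655 0.07574109 0.14100599]
```

View pics/s4.png

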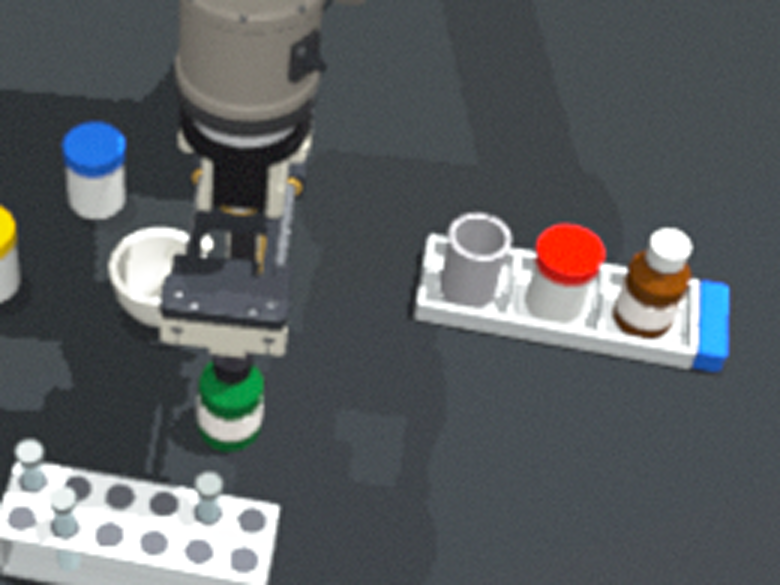

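The blue kit stands right: cup at (478,260), red jar at (565,275) and amber at (655,285). The gripper is over the green bottle.

>>> play_rows(rows=[{"x": 0,"y": 0.0005,"z": 0.025,"yaw": 0,"grip": 0.5},{"x": 0,"y": 0,"z": 0.03,"yaw": 0,"grip": 0.5},{"x": 0,"y": 0,"z": 0.025,"yaw": 0,"grip": 0.5},{"x": 0,"y": 0,"z": 0.018,"yaw": 0,"grip": 0.5},{"x": 0,"y": 0,"z": 0.01,"yaw": 0,"grip": 0.5},{"x": 0,"y": 0,"z": 0,"yaw": 0,"grip": 0.5},{"x": 0,"y": 0,"z": 0,"yaw": 0,"grip": 0.5},{"x": 0,"y": 0,"z": 0,"yaw": 0,"grip": 0.5},{"x": 0,"y": 0,"z": 0,"yaw": 0,"grip": 0.5},{"x": 0,"y": 0,"z": 0,"yaw": 0,"grip": 0.5},{"x": 0,"y": 0,"z": 0,"yaw": 0,"grip": -1},{"x": 0,"y": 0,"z": 0,"yaw": 0,"grip": -1},{"x": 0,"y": 0,"z": 0,"yaw": 0,"grip": -1},{"x": 0,"y": 0,"z": 0,"yaw": 0,"grip": -1},{"x": 0,"y": 0,"z": 0,"yaw": 0,"grip": -1},{"x": 0,"y": 0,"z": 0,"yaw": 0,"grip": -1},{"x": 0,"y": 0,"z": 0,"yaw": 0,"grip": -1}])

```text
time_s: 26.83
tcp_pos: [0.6568, 0.0746, 0.0328]
ee_rot: [[1.0, 0.002, -0.0], [0.002, -1.0, 0.0], [-0.0, -0.0, -1.0]]
wrist_force: [-0.7, 1.0, 2.0]
width: 0.0453
```

>>> play_rows(rows=[{"x": 0,"y": 0,"z": -0.015,"yaw": 0,"grip": -1},{"x": 0,"y": 0,"z": -0.025,"yaw": 0,"grip": -1},{"x": 0,"y": 0,"z": -0.03,"yaw": 0,"grip": -1},{"x": 0,"y": 0,"z": -0.03,"yaw": 0,"grip": -1},{"x": 0,"y": 0,"z": -0.025,"yaw": 0,"grip": -1},{"x": -0.0053,"y": 0.0153,"z": 0,"yaw": 0,"grip": -1},{"x": -0.0103,"y": 0.03,"z": 0,"yaw": 0,"grip": -1},{"x": -0.0103,"y": 0.03,"z": 0,"yaw": 0,"grip": -1},{"x": -0.0103,"y": 0.03,"z": 0,"yaw": 0,"grip": -1},{"x": -0.0103,"y": 0.03,"z": 0,"yaw": 0,"grip": -1},{"x": -0.0103,"y": 0.03,"z": 0,"yaw": 0,"grip": -1},{"x": -0.0103,"y": 0.03,"z": 0,"yaw": 0,"grip": -1},{"x": -0.0103,"y": 0.03,"z": 0,"yaw": 0,"grip": -1},{"x": -0.0103,"y": 0.03,"z": 0,"yaw": 0,"grip": -1},{"x": -0.0103,"y": 0.03,"z": 0,"yaw": 0,"grip": -1},{"x": -0.0103,"y": 0.03,"z": 0,"yaw": 0,"grip": -1},{"x": -0.0103,"y": 0.03,"z": 0,"yaw": 0,"grip": -1},{"x": -0.005,"y": 0.0153,"z": 0,"yaw": 0,"grip": -1},{"x": 0,"y": 0,"z": 0,"yaw": 0,"grip": -1},{"x": 0,"y": 0,"z": 0,"yaw": 0,"grip": -1}])

```text
time_s: 28.5
tcp_pos: [0.5328, -0.2869, 0.1565]
ee_rot: [[1.0, -0.001, -0.001], [-0.001, -1.0, 0.001], [-0.001, -0.001, -1.0]]
wrist_force: [0.2, 0.0, -1.7]
width: 0.0452
```

>>> play_rows(rows=[{"x": 0,"y": 0,"z": 0,"yaw": 0,"grip": -1},{"x": 0,"y": 0,"z": 0,"yaw": 0,"grip": -1},{"x": 0,"y": 0,"z": 0,"yaw": 0,"grip": -1},{"x": 0,"y": 0,"z": 0,"yaw": 0,"grip": -1}])

```text
time_s: 28.83
tcp_pos: [0.5343, -0.2853, 0.1577]
ee_rot: [[1.0, 0.003, 0.0], [0.003, -1.0, 0.0], [0.0, -0.0, -1.0]]
wrist_force: [0.5, 0.4, -1.5]
width: 0.0451
```

Target z is 0.0368. I'll go down 0.119 m, settle, then finish.

>>> play_rows(rows=[{"x": -0.0005,"y": 0.0005,"z": 0.015,"yaw": 0,"grip": -1},{"x": 0,"y": 0,"z": 0.03,"yaw": 0,"grip": -1},{"x": 0,"y": 0,"z": 0.03,"yaw": 0,"grip": -1},{"x": 0,"y": 0,"z": 0.02,"yaw": 0,"grip": -1},{"x": 0,"y": 0,"z": 0.012,"yaw": 0,"grip": -1},{"x": 0,"y": 0,"z": 0.007,"yaw": 0,"grip": -1},{"x": 0,"y": 0,"z": 0.004,"yaw": 0,"grip": -1},{"x": 0,"y": 0,"z": 0.001,"yaw": 0,"grip": -1},{"x": 0,"y": 0,"z": 0,"yaw": 0,"grip": -1},{"x": 0,"y": 0,"z": 0,"yaw": 0,"grip": -1},{"x": 0,"y": 0,"z": 0,"yaw": 0,"grip": -1},{"x": 0,"y": 0,"z": 0,"yaw": 0,"grip": -1},{"x": 0,"y": 0,"z": 0,"yaw": 0,"grip": -1},{"x": 0,"y": 0,"z": 0,"yaw": 0,"grip": -1},{"x": 0,"y": 0,"z": 0,"yaw": 0,"grip": -1},{"x": 0,"y": 0,"z": 0,"yaw": 0,"grip": -1}])

```text
time_s: 30.17
tcp_pos: [0.5334, -0.2867, 0.0387]
ee_rot: [[1.0, 0.002, 0.0], [0.002, -1.0, 0.0], [0.0, -0.0, -1.0]]
wrist_force: [-1.1, -0.1, -1.4]
width: 0.0451
```

>>> play_rows(rows=[{"x": 0,"y": 0,"z": 0.001,"yaw": 0,"grip": -1},{"x": 0,"y": 0,"z": 0.0007,"yaw": 0,"grip": -1},{"x": 0,"y": 0,"z": 0.0006,"yaw": 0,"grip": -1},{"x": 0,"y": 0,"z": 0,"yaw": 0,"grip": -1},{"x": 0,"y": 0,"z": 0,"yaw": 0,"grip": -1},{"x": 0,"y": 0,"z": 0,"yaw": 0,"grip": -1},{"x": 0,"y": 0,"z": 0,"yaw": 0,"grip": -1},{"x": 0,"y": 0,"z": 0,"yaw": 0,"grip": -1}])

```text
time_s: 30.83
tcp_pos: [0.5334, -0.2868, 0.0368]
ee_rot: [[1.0, 0.002, 0.0], [0.002, -1.0, -0.0], [0.0, 0.0, -1.0]]
wrist_force: [-2.7, 1.1, 5.1]
width: 0.045
```

>>> play_rows(rows=[{"x": 0,"y": 0,"z": 0,"yaw": 0,"grip": 0.5},{"x": 0,"y": 0,"z": 0,"yaw": 0,"grip": 0.5},{"x": 0,"y": 0,"z": 0,"yaw": 0,"grip": 0.5},{"x": 0,"y": 0,"z": 0,"yaw": 0,"grip": 0.5},{"x": 0,"y": 0,"z": -0.015,"yaw": 0,"grip": 0.5},{"x": 0,"y": 0,"z": -0.03,"yaw": 0,"grip": 0.5},{"x": 0,"y": 0,"z": -0.03,"yaw": 0,"grip": 0.5},{"x": 0,"y": 0,"z": -0.03,"yaw": 0,"grip": 0.5},{"x": -0.0111,"y": -0.0281,"z": 0,"yaw": 0,"grip": 0.5},{"x": -0.0111,"y": -0.0281,"z": 0,"yaw": 0,"grip": 0.5},{"x": -0.0111,"y": -0.0281,"z": 0,"yaw": 0,"grip": 0.5},{"x": -0.0111,"y": -0.0281,"z": 0,"yaw": 0,"grip": 0.5},{"x": -0.0111,"y": -0.0281,"z": 0,"yaw": 0,"grip": 0.5},{"x": -0.0111,"y": -0.0281,"z": 0,"yaw": 0,"grip": 0.5},{"x": -0.0111,"y": -0.0281,"z": 0,"yaw": 0,"grip": 0.5},{"x": -0.0111,"y": -0.0281,"z": 0,"yaw": 0,"grip": 0.5},{"x": 0,"y": 0,"z": 0,"yaw": 0,"grip": 0.5},{"x": 0,"y": 0,"z": 0,"yaw": 0,"grip": 0.5},{"x": 0,"y": 0,"z": 0,"yaw": 0,"grip": 0.5},{"x": 0,"y": 0,"z": 0,"yaw": 0,"grip": 0.5}])

```text
time_s: 32.5
tcp_pos: [0.4449, -0.063, 0.1415]
ee_rot: [[1.0, 0.001, 0.001], [0.001, -1.0, -0.0], [0.001, 0.0, -1.0]]
wrist_force: [0.3, -0.8, 0.8]
width: 0.0688
```

>>> play_rows(rows=[{"x": 0,"y": 0,"z": 0,"yaw": 0,"grip": 0.5},{"x": 0,"y": 0,"z": 0,"yaw": 0,"grip": 0.5},{"x": 0,"y": 0,"z": 0,"yaw": 0,"grip": 0.5},{"x": 0,"y": 0,"z": 0,"yaw": 0,"grip": 0.5}])

```text
time_s: 32.83
tcp_pos: [0.4443, -0.0625, 0.1413]
ee_rot: [[1.0, 0.001, -0.0], [0.001, -1.0, 0.0], [-0.0, -0.0, -1.0]]
wrist_force: [0.8, -0.0, -0.5]
width: 0.0691
```

>>> play_rows(rows=[{"x": 0,"y": 0,"z": 0.025,"yaw": 0,"grip": 0.5},{"x": 0,"y": 0,"z": 0.03,"yaw": 0,"grip": 0.5},{"x": 0,"y": 0,"z": 0.025,"yaw": 0,"grip": 0.5},{"x": 0,"y": 0,"z": 0.015,"yaw": 0,"grip": 0.5},{"x": 0,"y": 0,"z": 0.008,"yaw": 0,"grip": 0.5},{"x": 0,"y": 0,"z": 0,"yaw": 0,"grip": 0.5},{"x": 0,"y": 0,"z": 0,"yaw": 0,"grip": 0.5},{"x": 0,"y": 0,"z": 0,"yaw": 0,"grip": 0.5},{"x": 0,"y": 0,"z": 0,"yaw": 0,"grip": 0.5},{"x": 0,"y": 0,"z": 0,"yaw": 0,"grip": 0.5},{"x": 0,"y": 0,"z": 0,"yaw": 0,"grip": -1},{"x": 0,"y": 0,"z": 0,"yaw": 0,"grip": -1},{"x": 0,"y": 0,"z": 0,"yaw": 0,"grip": -1},{"x": 0,"y": 0,"z": 0,"yaw": 0,"grip": -1},{"x": 0,"y": 0,"z": 0,"yaw": 0,"grip": -1},{"x": 0,"y": 0,"z": 0,"yaw": 0,"grip": -1},{"x": 0,"y": 0,"z": 0,"yaw": 0,"grip": -1}])

```text
time_s: 34.25
tcp_pos: [0.4445, -0.0621, 0.0385]
ee_rot: [[1.0, 0.002, 0.001], [0.002, -1.0, -0.0], [0.001, 0.0, -1.0]]
wrist_force: [0.0, -0.5, 3.3]
width: 0.0481
```

>>> play_rows(rows=[{"x": 0,"y": 0,"z": -0.015,"yaw": 0,"grip": -1},{"x": 0,"y": 0,"z": -0.025,"yaw": 0,"grip": -1},{"x": 0,"y": 0,"z": -0.03,"yaw": 0,"grip": -1},{"x": 0,"y": 0,"z": -0.03,"yaw": 0,"grip": -1},{"x": 0,"y": 0,"z": -0.02,"yaw": 0,"grip": -1},{"x": 0.0025,"y": 0.0139,"z": 0,"yaw": 0,"grip": -1},{"x": 0.0049,"y": 0.0279,"z": 0,"yaw": 0,"grip": -1},{"x": 0.0049,"y": 0.0279,"z": 0,"yaw": 0,"grip": -1},{"x": 0.0049,"y": 0.0279,"z": 0,"yaw": 0,"grip": -1},{"x": 0.0049,"y": 0.0279,"z": 0,"yaw": 0,"grip": -1},{"x": 0.0049,"y": 0.0279,"z": 0,"yaw": 0,"grip": -1},{"x": 0.0049,"y": 0.0279,"z": 0,"yaw": 0,"grip": -1},{"x": 0.0049,"y": 0.0279,"z": 0,"yaw": 0,"grip": -1},{"x": 0.0049,"y": 0.0279,"z": 0,"yaw": 0,"grip": -1},{"x": 0.0049,"y": 0.0279,"z": 0,"yaw": 0,"grip": -1},{"x": 0.0025,"y": 0.0137,"z": 0,"yaw": 0,"grip": -1},{"x": 0,"y": 0,"z": 0,"yaw": 0,"grip": -1},{"x": 0,"y": 0,"z": 0,"yaw": 0,"grip": -1},{"x": 0,"y": 0,"z": 0,"yaw": 0,"grip": -1},{"x": 0,"y": 0,"z": 0,"yaw": 0,"grip": -1}])

```text
time_s: 35.92
tcp_pos: [0.4936, -0.3394, 0.1583]
ee_rot: [[1.0, 0.003, -0.001], [0.003, -1.0, 0.001], [-0.001, -0.001, -1.0]]
wrist_force: [0.6, -0.3, -0.5]
width: 0.0483
```

>>> play_rows(rows=[{"x": 0,"y": 0,"z": 0,"yaw": 0,"grip": -1},{"x": 0,"y": 0,"z": 0,"yaw": 0,"grip": -1},{"x": 0,"y": 0,"z": 0,"yaw": 0,"grip": -1}])

```text
time_s: 36.17
tcp_pos: [0.4939, -0.3402, 0.1586]
ee_rot: [[1.0, 0.002, 0.0], [0.002, -1.0, -0.0], [0.0, 0.0, -1.0]]
wrist_force: [0.1, 0.3, -1.1]
width: 0.0484
```

>>> play_rows(rows=[{"x": 0,"y": 0.0005,"z": 0.015,"yaw": 0,"grip": -1},{"x": 0,"y": 0,"z": 0.025,"yaw": 0,"grip": -1},{"x": 0,"y": 0,"z": 0.03,"yaw": 0,"grip": -1},{"x": 0,"y": 0,"z": 0.02,"yaw": 0,"grip": -1},{"x": 0,"y": 0,"z": 0.012,"yaw": 0,"grip": -1},{"x": 0,"y": 0,"z": 0.007,"yaw": 0,"grip": -1},{"x": 0,"y": 0,"z": 0.004,"yaw": 0,"grip": -1},{"x": 0,"y": 0,"z": 0.001,"yaw": 0,"grip": -1},{"x": 0,"y": 0,"z": 0,"yaw": 0,"grip": -1},{"x": 0,"y": 0,"z": 0,"yaw": 0,"grip": -1},{"x": 0,"y": 0,"z": 0,"yaw": 0,"grip": -1},{"x": 0,"y": 0,"z": 0,"yaw": 0,"grip": -1},{"x": 0,"y": 0,"z": 0,"yaw": 0,"grip": -1},{"x": 0,"y": 0,"z": 0,"yaw": 0,"grip": -1},{"x": 0,"y": 0,"z": 0,"yaw": 0,"grip": -1},{"x": 0,"y": 0,"z": 0,"yaw": 0,"grip": -1}])

```text
time_s: 37.5
tcp_pos: [0.4938, -0.3412, 0.0445]
ee_rot: [[1.0, 0.002, 0.0], [0.002, -1.0, -0.0], [0.0, 0.0, -1.0]]
wrist_force: [0.3, -0.3, -0.1]
width: 0.0484
```

>>> play_rows(rows=[{"x": 0,"y": 0,"z": 0.001,"yaw": 0,"grip": -1},{"x": 0,"y": 0,"z": 0.0007,"yaw": 0,"grip": -1},{"x": 0,"y": 0,"z": 0.0006,"yaw": 0,"grip": -1},{"x": 0,"y": 0,"z": 0,"yaw": 0,"grip": -1},{"x": 0,"y": 0,"z": 0,"yaw": 0,"grip": -1},{"x": 0,"y": 0,"z": 0,"yaw": 0,"grip": -1},{"x": 0,"y": 0,"z": 0,"yaw": 0,"grip": -1},{"x": 0,"y": 0,"z": 0,"yaw": 0,"grip": -1}])

```text
time_s: 38.17
tcp_pos: [0.4939, -0.3413, 0.0425]
ee_rot: [[1.0, 0.002, 0.0], [0.002, -1.0, -0.0], [0.0, 0.0, -1.0]]
wrist_force: [-1.0, 0.7, 5.7]
width: 0.0487
```

Contact. I'll release, rise, and pull back toward the base so the view is clear.

>>> play_rows(rows=[{"x": 0,"y": 0,"z": 0,"yaw": 0,"grip": 0.5},{"x": 0,"y": 0,"z": 0,"yaw": 0,"grip": 0.5},{"x": 0,"y": 0,"z": 0,"yaw": 0,"grip": 0.5},{"x": 0,"y": 0,"z": 0,"yaw": 0,"grip": 0.5},{"x": 0,"y": 0,"z": -0.015,"yaw": 0,"grip": 0.5},{"x": 0,"y": 0,"z": -0.03,"yaw": 0,"grip": 0.5},{"x": 0,"y": 0,"z": -0.03,"yaw": 0,"grip": 0.5},{"x": 0,"y": 0,"z": -0.03,"yaw": 0,"grip": 0.5},{"x": 0,"y": 0,"z": -0.03,"yaw": 0,"grip": 0.5},{"x": -0.025,"y": 0.01,"z": -0.01,"yaw": 0,"grip": 0.5},{"x": -0.025,"y": 0.01,"z": -0.01,"yaw": 0,"grip": 0.5},{"x": -0.025,"y": 0.01,"z": 0,"yaw": 0,"grip": 0.5},{"x": -0.025,"y": 0.01,"z": 0,"yaw": 0,"grip": 0.5},{"x": -0.025,"y": 0.01,"z": 0,"yaw": 0,"grip": 0.5},{"x": -0.025,"y": 0.01,"z": 0,"yaw": 0,"grip": 0.5},{"x": -0.025,"y": 0.01,"z": 0,"yaw": 0,"grip": 0.5},{"x": 0,"y": 0,"z": 0,"yaw": 0,"grip": 0.5},{"x": 0,"y": 0,"z": 0,"yaw": 0,"grip": 0.5},{"x": 0,"y": 0,"z": 0,"yaw": 0,"grip": 0.5},{"x": 0,"y": 0,"z": 0,"yaw": 0,"grip": 0.5}])

```text
time_s: 39.83
tcp_pos: [0.3197, -0.4111, 0.197]
ee_rot: [[1.0, 0.003, 0.0], [0.003, -1.0, 0.0], [0.0, -0.0, -1.0]]
wrist_force: [0.6, -0.5, -0.0]
width: 0.0686
```

```bash
python3 - <<'E'
from h import *
im=ctrl.capture("scene");x0,y0,x1,y1=145,145,515,345
cv2.imwrite("pics/s5.png",cv2.resize(im[y0:y1,x0:x1],None,fx=2.1,fy=2.1,interpolation=cv2.INTER_CUBIC))
t=ctrl.capture("top");a=cv2.imread("pics/top0.png")
cv2.imwrite("pics/t5.png",t)
o=ctrl.get_obs();print(o["tcp_pos"],o["width"])
E
```

```text
[ 0.31979094 -0.41106146  0.19695812] 0.06891068014643038
```

View pics/s5.png

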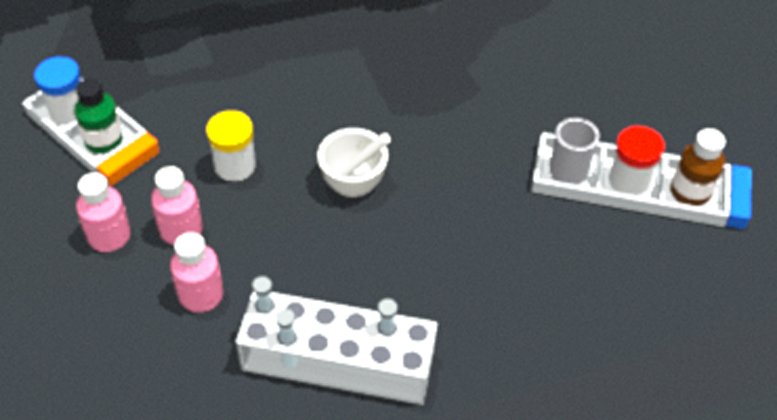

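View pics/t5.png

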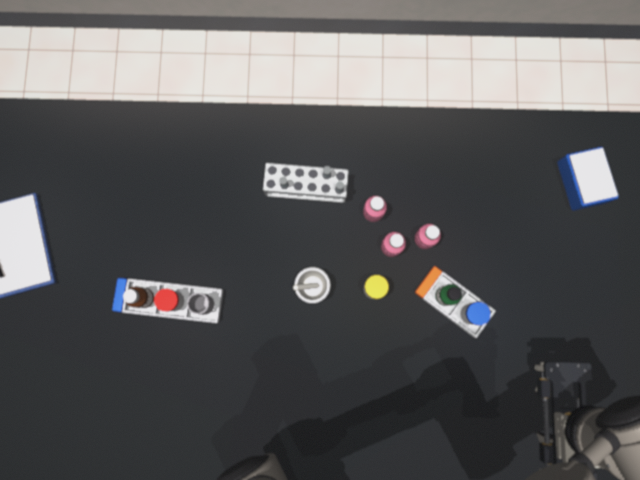

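All five pieces stand upright in the right compartments. In the top view the yellow jar (376,287), mortar (313,286), rack (307,182) and pink bottles are where they were.

```bash
python3 -c "
from plant import ctrl
print(ctrl.job_done())"
```

```text
the job is handed in; nothing more can be done
None
```

Both kits are made up and handed in, at about 40 s on the robot's clock. From the coloured ends, the blue-ended tray holds the amber bottle, red-capped jar and steel cup. The orange-ended tray holds the green bottle and blue-capped jar.

- **Placing:** I lowered each piece until it touched the compartment floor, at about 5–6 N, before letting go.
- **Last checks:** The final pictures from both cameras show all five pieces upright in their compartments. The yellow-capped jar, mortar, tube rack and the pink look-alike bottles are where they started. The gripper is open and well clear.
- **Disagreements:** The tray and piece measurements agreed between the cameras to within about 5 mm. Pose readings taken straight after a move were up to about 2 mm off until the arm settled. No check failed.

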